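Pop a dishwasher tablet and trap it on the chute

ROBOT

A 6-joint arm with a two-finger parallel gripper is mounted at the origin on a cart in front of the work surface, level with it; the furniture and walls round the work are solid. World frame = base frame: x ahead of the robot, y to its left, z up, the work surface at z = 0. Lengths are in mm, angles in rad, forces in N, time in s.
With the tool pointing down it reaches from about 250 to 775 mm from the base axis. Payload 8.9 kg.
Tool frame: the origin (TCP) lies at the very end of the fingers, on their centre line; the grasp point (between the pads) lies 19 mm behind it (manip.tcp_to_grasp is the distance from the TCP to the grasp point, in mm); z points along the fingers, y is the line along which they close (so a half turn about z gives the same grasp; the last joint's range is limited). The gripper opens to 85 mm and grips with 20 to 120 N. Pads are 22 mm wide; open, the fingers measure 114 mm over their backs; the gripper's body (76 mm by 85 mm) begins 54 mm behind the grasp point. The pads swing forward as they close: fully open they stand 13 mm farther back than shut.
Start: joints at [-0.139, 0.291, -0.153, 1.127, 0, 1.431], TCP at [524.999, 0.004, 231.305] pointing down, gripper open.
Joint ranges: [-2.52, 2.52], [-0.91, 1.74], [-1.3, 1.37], [-1.96, 2.02], [-1.52, 1.47], [-3.14, 3.14]. Speed limits (rad/s): [2.22, 2.22, 2.79, 3.14, 3.14, 3.14].

INTERFACE

Orientations are given as [roll, pitch, yaw] about the fixed x, y, z axes, in that order (R = Rz(yaw) Ry(pitch) Rx(roll)).
In Python, from station import manip gives the robot as it stands.
- The arm moves only by the shell command python3 -m creep 'ROWS'. ROWS is JSON, a list of rows, each a list of 7 numbers: the turn, a rotation vector about the tool's x, y, z in rad, then the shift along the tool's x, y, z in cm, then the opening, from 0 (shut) to 1 (fully open). In form: [[ax, ay, az, tx, ty, tz, claw], ...]. A call has exactly 5 rows; each row is the pose to reach, as a shift and turn from the pose commanded when the call began, along the tool's axes at that moment; what a row does not reach only later rows make up. A row lasts 1/10 s, in which the tool goes at most 50 mm and 8.59 degrees, less where a joint would pass 70% of its speed; a pose out of reach is approached as far as the arm can. A call with a gripper value outside its range is refused whole. The fingers move at their own pace and stop on an object; the grip force is fixed at half the most. Time passes only in rows, so rows that repeat a pose let the fingers close, or fill a call up. It gives the time, the measured TCP pose, the force, the opening and the grip force at its end, in the units of the state.
- manip.sense(): the state, without advancing time (a new reading comes with each control period).
- manip.read_camera(name): name is "scene" or "side" or "wrist"; returns a dict with "color" (480x640x3 uint8, blue, green, red), "intrinsics" (3x3 intrinsics, pixels), "dist" ([k1, k2, p1, p2, k3] as OpenCV has them; the pictures are not rectified), "world_to_cam" (4x4, takes a point from world to camera coordinates); the wrist camera has in their place "mount" (4x4, takes a point from camera to tool coordinates, whose origin is the TCP and whose axes are the flange's). Camera axes: x right, y down, z forward; pixel columns grow to the right and rows downward; lengths in mm; the calibration is good to about 2 mm. A picture is of the moment at which its call begins: read the wrist's pose just before it. There is no depth.
- manip.hand_in(): hands the job in; it is judged then, once.
The state is a dict: "time": time; "joint_pos": joint angles; "qvel": joint speeds; "tau": joint torques, N m; "ee_pos": TCP position; "tcp_rot": TCP orientation; "wrist_force": force on the tool from outside, world axes, zero at the start; "ft_torque": the same for the moment, N m; "finger_gap": finger opening in mm; "grip_force": force on a finger pad.
Only numpy, scipy, OpenCV 4.12 (cv2) and the standard library are available. Lean on these libraries where they do the work, as an engineer would, in place of code of your own. Each camera call takes 0.05 s, during which the arm holds its last target. There are 200 camera calls.

TASK

Press the dispenser's orange key with one finger so that the dishwasher tablet pops right out of the housing, and have the other finger standing in the chute to stop the tablet before it slides off the end. Finish holding still, with the tablet fully out of the housing, resting on the chute against your finger; do not pick the tablet up, and leave the other things where they stand.

Things in the scene. Friction and masses are not known exactly. Their poses are not given: they have to be found in the camera images.
- dispenser: Fixed dishwasher-tablet dispenser. Origin on the worktop under the mouth of its white housing, on the chute's centre line; x points back into the housing (away from the chute), y to the key's side, z up. Housing: x 0 to 75 mm, y -26 to 26 mm, 114 mm high, clear roof. The spring pusher behind the tablet shoves with about 1 N; two gate pins at x = 5 mm, part of the key, hold it back
- key_top (a point): Centre of the top face of the orange ejector key beside the chute, at x = -65 mm, y = +68 mm in the dispenser frame, 49 mm above the worktop when up and 37 mm when fully down. The top face is 46 mm (along the chute) by 32 mm (across)
- key (a joint): Ejector key: 0 up, 0.012 m fully down, moves straight down against a spring (1.6 N to start, 6.4 N fully down; springs back). The tablet is let go at about 8 to 9 mm
- chute_mid (a point): Point on the polished steel chute's surface, centre line, x = -65 mm, y = 0, 28 mm above the worktop, 68 mm across from the key's centre. The chute is 42 mm wide between 5 mm rails; surface height in mm = 52 + 0.364 x (20 degree fall towards -x). Good for the stopping finger, its tip a few mm above the surface; its face towards the tablet must stand 45 to 75 mm in front of the mouth
- tablet: Dishwasher tablet, white with a blue top layer and a red ball in it, 36 mm (x, along the chute) x 40 mm (y) x 20 mm high (z), about 60 g, slippery. Origin at its middle. At the start it lies in the housing on the 20 degree slope, its middle 23 mm behind the mouth
- yellow_cup: Small yellow lidded cup, 70 mm wide, 40 mm high, origin at the centre of its underside; bystander
- red_spice_jar: Glass spice jar with red cap, 45 mm wide, 108 mm high, origin at the centre of its underside; bystander
- white_cup: White cup, 66 mm wide, 90 mm high, origin at the centre of its underside; bystander
- aqua_tumbler: Pale aqua tumbler, 74 mm wide, 105 mm high, origin at the centre of its underside; bystander
- chute_end (a point): Centre of the chute's open lower end, x = -115 mm, y = 0, 10 mm above the worktop. Once let go, the tablet shoots off this end within about half a second, so the stopping finger must already stand in the chute when the key is pressed

How it is judged (in metres and radians):
On the way, in this order (a step that is already met when the one before it is completed fails the run):
1. the key is pressed by a finger, far enough to let the tablet go, with the tablet not yet out of the housing (value of joint key above 0.007 m and contact force between the fingers and key above 0.5 N and x of tablet in the frame of dispenser above -0.015 m).
2. the tablet is out on the chute and stopped by a finger (x of tablet in the frame of dispenser below -0.018 m and contact force between the fingers and tablet above 0.03 N and linear speed of tablet below 0.02 m/s), for 0.2 s.
At the end, for the whole second after the job is handed in: The tablet is at rest (under 20 mm/s) on the chute: its middle 18 to 105 mm in front of the mouth and within 6 mm of the chute's centre line, its weight on the chute (over 0.05 N), leaning on a finger (over 0.03 N) (all of step 2 and x of tablet in the frame of dispenser above -0.105 m and y of tablet in the frame of dispenser between -0.006 and 0.006 m and contact force between tablet and dispenser above 0.05 N); the arm keeps its last pose, push and grip.
It fails at once if the tablet slides off the end of the chute (x of tablet in the frame of dispenser below -0.115 m).
It fails at once if the tablet is lifted or carried off the chute (height (world z) of tablet above 0.09 m or y of tablet in the frame of dispenser above 0.02 m or y of tablet in the frame of dispenser below -0.02 m or (x of tablet in the frame of dispenser below -0.018 m and height (world z) of tablet above 0.075 m)).
It fails at once if a bystander is moved by more than 20 mm (distance of any of yellow_cup, red_spice_jar, white_cup, aqua_tumbler from where it was at the start of the episode above 0.02 m).
It also fails if it takes over 32 s, if anything falls off the work surface, if the arm or the gripper's body presses on something with over 40 N, if the wrist force passes 120 N, or if a joint passes its speed limit or range.

## Working session

There is one attempt and no reset: what is moved stays moved. The work goes in short steps, Python scripts to look and compute and a shell command to move; the robot and the scene stay as the last step left them, time stands still between calls to the robot, and variables do not carry over. Pictures are saved under pics/ and viewed, at most 10 in all, crops included, and the job is handed in when it is done.

```bash
mkdir -p pics
cat > h.py <<'E'
import numpy as np,cv2
from station import manip
from scipy.spatial.transform import Rotation as R
def ray(c,uv):
    p=cv2.undistortPoints(np.array([[uv]],float),np.array(c["intrinsics"]),np.array(c["dist"]))[0,0]
    W=np.array(c["world_to_cam"]); r=W[:3,:3].T
    return -r@W[:3,3], r@np.array([p[0],p[1],1])
def onz(c,uv,z):
    o,d=ray(c,uv); return o+d*(z-o[2])/d[2]
def proj(c,P):
    W=np.array(c["world_to_cam"])
    return cv2.projectPoints(np.array(P,float).reshape(-1,3),cv2.Rodrigues(W[:3,:3])[0],W[:3,3],np.array(c["intrinsics"]),np.array(c["dist"]))[0][:,0]
def orange(c):
    h=cv2.cvtColor(c["color"],cv2.COLOR_BGR2HSV)
    return cv2.inRange(h,(5,140,100),(20,255,255))
E
python3 - <<'E'
from h import *
s=manip.sense();print(s)
for n in("scene","side"):
    c=manip.read_camera(n);cv2.imwrite(f"pics/{n}0.png",c["color"])
    k,l,st,ce=cv2.connectedComponentsWithStats(orange(c))
    for i in range(1,k):
        if st[i,4]>60:print(n,st[i],ce[i],onz(c,ce[i],49))
E
```

```text
{'time': 0.0, 'joint_pos': array([-1.39274594e-01,  2.91253901e-01, -1.54140377e-01,  1.12669806e+00,
       -1.69512681e-05,  1.43150141e+00]), 'qvel': array([-1.50812754e-04, -5.24441084e-05,  6.96015512e-04, -9.40332178e-04,
        6.95235044e-04,  4.49494974e-04]), 'tau': array([-3.46096487e-03, -5.37150800e+01,  3.31364536e+01,  1.60375424e-02,
       -3.39078597e-04,  1.08972756e-05]), 'ee_pos': array([5.24555063e+02, 7.39887895e-02, 2.30740767e+02]), 'tcp_rot': array([-3.14030685e+00, -1.63156941e-04,  1.57081656e+00]), 'wrist_force': array([-0.06984595,  0.02860627, -1.17203995]), 'ft_torque': array([ 0.05047434,  0.00935351, -0.02878757]), 'grip_force': 0.0, 'finger_gap': 85.2112367694755}
scene [ 40   0  21  18 153] [51.58169935  5.99346405] [-894.06518126   50.07408368   49.        ]
scene [267  16  94  64 676] [314.81065089  48.10946746] [-30.48478192 585.71537946  49.        ]
scene [ 0 26  7 22 92] [ 2.23913043 36.43478261] [-787.71156079 -154.48245139   49.        ]
scene [366  37  14  13 139] [372.41007194  42.51798561] [ 56.83596674 747.76074516  49.        ]
scene 
[... 1325 characters left out ...]
86021768 -497.00113257   49.        ]
side [128 124  14   8 100] [134.26 127.39] [ 412.88678502 1524.80243795   49.        ]
side [372 176   7  16  67] [375.         183.13432836] [923.91910275 395.01247054  49.        ]
side [  0 228 110  24 746] [ 49.75335121 239.9919571 ] [ 97.0124582  363.10337075  49.        ]
side [ 68 242  35  59 591] [ 83.62774958 264.0642978 ] [152.93018763 217.9073623   49.        ]
side [ 51 248  10  27 104] [ 55.69230769 258.66346154] [107.68082382 264.61310257  49.        ]
side [ 19 252  20  53 413] [ 30.03631961 272.33171913] [ 67.76826011 225.25310854  49.        ]
side [310 279  29  18 387] [323.86563307 287.55813953] [511.04093937 -54.97709184  49.        ]
```

View pics/scene0.png

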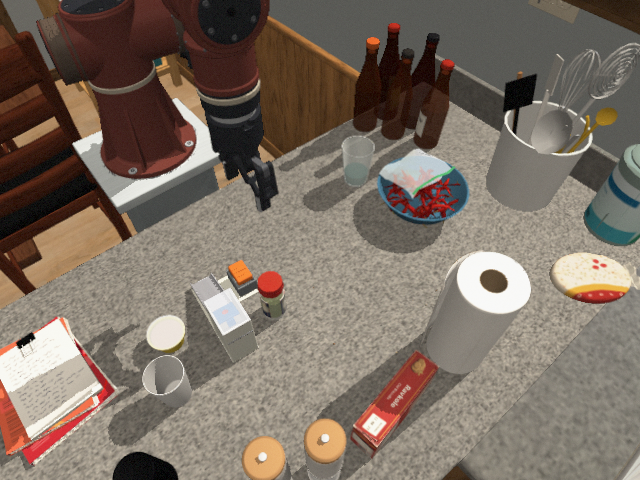

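View pics/side0.png

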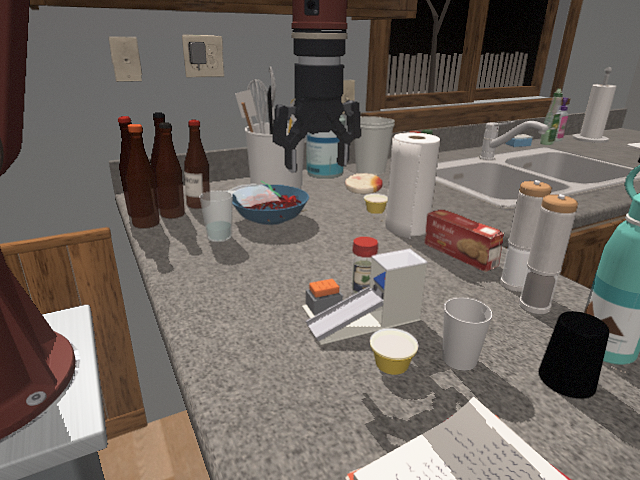

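The scene view shows the key at about (240,272), the chute at (207,290) and the housing at (235,330), with the red-capped jar close by at (272,295). In the side view the key is at (324,288), the chute runs from (382,295) down to (315,330), and the housing roof is at (400,260). I'll zoom in on both for the corners.

Run:
```python
import cv2
a=cv2.imread("pics/scene0.png")[255:365,180:300]
b=cv2.imread("pics/side0.png")[235:350,295:435]
a=cv2.resize(a,None,fx=5,fy=5,interpolation=cv2.INTER_CUBIC);b=cv2.resize(b,None,fx=5,fy=5,interpolation=cv2.INTER_CUBIC)
cv2.imwrite("pics/a.png",a);cv2.imwrite("pics/b.png",b)
```

```text
(no output)
```

View pics/a.png

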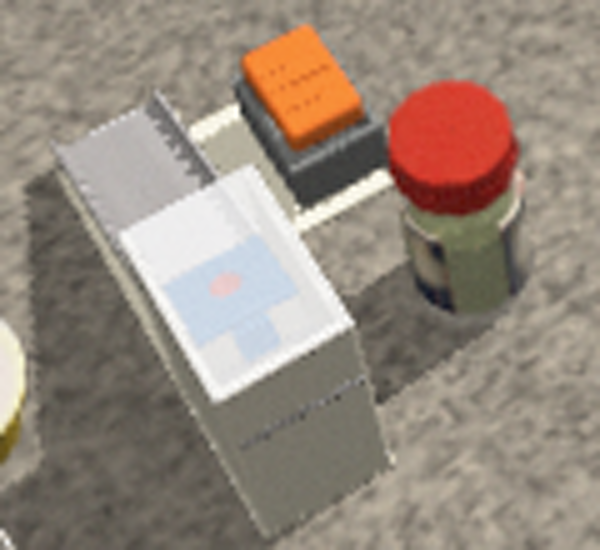

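View pics/b.png

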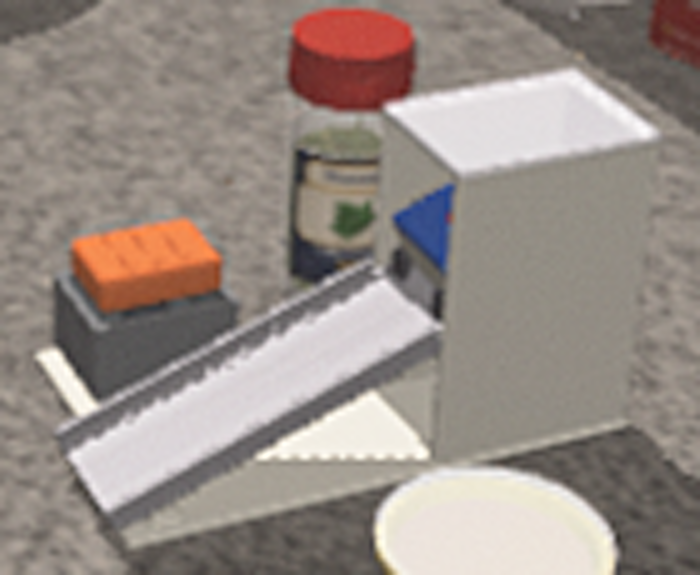

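The scene crop shows the housing roof corners at (120,235), (255,167), (355,325) and (215,402), with the key top around (302,85). The side crop shows the roof at (385,105), (460,178), (660,132) and (572,70), with the key top corners at (75,238), (188,220), (220,258) and (100,285). I'll cast rays onto the known heights and fit a rigid pose.

```bash
cat >> h.py <<'E'
def fit(D,W):
    D=np.array(D,float);W=np.array(W)[:,:2];d=D-D.mean(0);w=W-W.mean(0)
    th=np.arctan2((d[:,0]*w[:,1]-d[:,1]*w[:,0]).sum(),(d*w).sum())
    Rm=np.array([[np.cos(th),-np.sin(th)],[np.sin(th),np.cos(th)]]);t=W.mean(0)-Rm@D.mean(0)
    return th,t,W-(D@Rm.T+t)
E
python3 - <<'E'
from h import *
roof=[(0,-26),(0,26),(75,26),(75,-26)]
key=[(-65+a*23,68+b*16) for a,b in((-1,-1),(-1,1),(1,1),(1,-1))]
px={"scene":([(120,235),(255,167),(355,325),(215,402)],[(243,62),(308,26),(363,103),(295,135)],(180,255)),
"side":([(460,178),(385,105),(572,70),(660,132)],[(98,286),(73,237),(188,218),(221,257)],(295,235))}
A=[];B=[]
for n,(r,k,o) in px.items():
    c=manip.read_camera(n)
    f=lambda p:((p[0]+.5)/5-.5+o[0],(p[1]+.5)/5-.5+o[1])
    w=[onz(c,f(p),114) for p in r]; kk=[onz(c,f(p),49) for p in k]
    print(n,fit(roof,w)[:2],fit(key,kk)[:2]);th,t,e=fit(roof+key,w+kk);print(th,t,e.round(1).tolist())
    A+=roof+key;B+=w+kk
th,t,e=fit(A,B);print(th,t,np.abs(e).max())
Rm=np.array([[np.cos(th),-np.sin(th)],[np.sin(th),np.cos(th)]])
for p in[(-65,68),(-65,0),(0,0),(-115,0)]:print(p,Rm@p+t)
c=manip.read_camera("side");print("jar",onz(c,(366,243),108))
c=manip.read_camera("scene");print("jar",onz(c,(180+453/5,255+132/5),108))
E
```

```text
scene (np.float64(-0.10763360812525995), array([ 576.67460042, -118.17644772])) (np.float64(-0.08325592570975629), array([ 577.88237429, -117.80521447]))
-0.09884402353726959 [ 576.68764579 -118.61107845] [[0.5, 1.0], [1.5, -0.7], [-0.9, -0.6], [-1.3, 0.6], [2.3, 0.5], [0.9, -2.1], [-0.9, -1.1], [-2.1, 2.3]]
side (np.float64(-0.07667790009968208), array([ 572.92026431, -121.0025884 ])) (np.float64(-0.11608613685616846), array([ 572.4704508 , -120.58613883]))
-0.10124434820404285 [ 573.29023166 -119.91079347] [[-1.0, -1.7], [1.0, -1.5], [-1.6, -0.1], [0.5, 2.5], [-1.1, -0.6], [2.8, 0.4], [-0.3, -1.2], [-0.2, 2.0]]
-0.10004799927636479 [ 574.98881189 -119.26100054] 3.966729661313309
(-65, 68) [517.10577266 -45.10876679]
(-65, 0) [ 510.31385269 -112.7687241 ]
(0, 0) [ 574.98881189 -119.26100054]
(-115, 0) [ 460.56388408 -107.7746653 ]
jar [602.74051684 -40.12545448 108.        ]
jar [610.03068775 -30.34734743 108.        ]
```

```bash
python3 -m creep '[[0,0,-0.14,-1.6,-0.1,1,0.64],[0,0,-0.28,-3.2,-0.2,2,0.64],[0,0,-0.42,-4.8,-0.3,3,0.64],[0,0,-0.56,-6.4,-0.5,4,0.64],[0,0,-0.7,-7.9,-0.6,5,0.64]]'
python3 -m creep '[[0,0,-0.14,0,0,0.8,0.64],[0,0,-0.28,0,0,1.6,0.64],[0,0,-0.42,0,0,2.4,0.64],[0,0,-0.56,0,0,3.2,0.64],[0,0,-0.7,0,0,4,0.64]]'
python3 -m creep '[[0,0,-0.07,0,0,0,0.64],[0,0,-0.07,0,0,0,0.64],[0,0,-0.07,0,0,0,0.64],[0,0,-0.07,0,0,0,0.64],[0,0,-0.07,0,0,0,0.64]]'
python3 - <<'E'
from h import *
s=manip.sense();print(s["ee_pos"],s["tcp_rot"],s["finger_gap"],s["wrist_force"],s["joint_pos"])
w=manip.read_camera("wrist");print(w["mount"]);c=manip.read_camera("side")
b=cv2.resize(c["color"][150:350,260:460],None,fx=3,fy=3)
cv2.imwrite("pics/w1.png",cv2.resize(np.hstack([cv2.resize(w["color"],(800,600)),b]),(800,343)))
E
```

```text
time: 0.8
ee_pos: [518.8, -79.6, 180.9]
tcp_rot: [-3.142, -0.0, 2.277]
wrist_force: [-0.9, -0.2, 0.1]
finger_gap: 54.7
grip_force: 0.0
time: 1.3
ee_pos: [519.0, -79.0, 140.9]
tcp_rot: [3.142, -0.0, 2.977]
wrist_force: [-0.2, 0.8, 0.2]
finger_gap: 54.9
grip_force: 0.0
time: 1.8
ee_pos: [519.1, -79.0, 141.5]
tcp_rot: [-3.142, 0.0, 3.04]
wrist_force: [-0.0, -0.2, -0.5]
finger_gap: 54.8
grip_force: 0.0
[519.12764913 -79.04359249 141.4669246 ] [-3.14151802e+00  3.28032636e-04  3.03972144e+00] 54.779985365293946 [-0.0191571  -0.19826058 -0.47320927] [-2.90372075e-01  3.59351260e-01 -3.04092342e-01  9.07016517e-01
 -1.18460128e-05 -1.88500850e-01]
[[-2.70227380e-04 -9.45242307e-01 -3.26369281e-01  8.29550285e+01]
 [ 9.99999962e-01 -2.38897067e-04 -1.36078232e-04 -1.30049434e+00]
 [ 5.06582378e-05 -3.26369305e-01  9.45242336e-01 -1.43804381e+02]
 [ 0.00000000e+00  0.00000000e+00  0.00000000e+00  1.00000000e+00]]
```

View pics/w1.png

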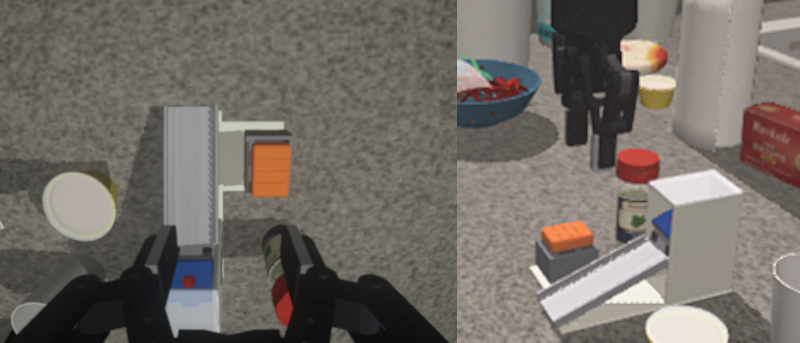

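The wrist view shows the chute running straight up the image at x about 192 of the composite. The key is at (270,170) and both fingers are at the bottom. Yaw looks aligned. I'll refine the position from this view.

Run:
```python
from h import *
s=manip.sense();c=manip.read_camera("wrist")
T=np.eye(4);T[:3,:3]=R.from_euler("xyz",s["tcp_rot"]).as_matrix();T[:3,3]=s["ee_pos"]
c["world_to_cam"]=np.linalg.inv(T@np.array(c["mount"]))
m=orange(c);k,l,st,ce=cv2.connectedComponentsWithStats(m)
i=1+np.argmax(st[1:,4]);x,y,w,h,_=st[i];print(st[i])
# key corners
P=[onz(c,(u,v),49) for u,v in((x,y),(x+w-1,y),(x+w-1,y+h-1),(x,y+h-1))];print(np.round(P,1),np.mean(P,0))
q=cv2.cvtColor(c["color"],cv2.COLOR_BGR2GRAY)
for v in(165,200,240): print(v,np.abs(np.diff(q[v,215:320].astype(int))).argsort()[-6:]+215)
r=np.array([[np.cos(.1),-np.sin(.1)],[np.sin(.1),np.cos(.1)]])
for uv,z in(((166/.714,106/.714),18),((218/.714,106/.714),18),((168/.714,247/.714),50),((214/.714,247/.714),50)):
    p=onz(c,uv,z)[:2];print(p,r@(p-[575,-119.3]))
print("key disp",r@(np.mean(P,0)[:2]-[575,-119.3]))
```

```text
[ 351  200   56   76 3945]
[[492.6 -60.1  49. ]
 [495.7 -28.7  49. ]
 [542.3 -30.4  49. ]
 [538.8 -63.7  49. ]] [517.32140511 -45.7051462   49.        ]
165 [311 229 228 309 305 310]
200 [292 293 300 301 229 228]
240 [232 293 300 301 229 228]
[ 459.49768241 -129.32264303] [-113.9246924   -21.50356255]
[464.36771757 -84.1081718 ] [-113.59290228   23.9712169 ]
[ 580.59497569 -141.87451705] [  7.82071528 -21.90317296]
[ 584.53300253 -100.33474382] [ 7.5920109  19.82222111]
key disp [-64.73766787  67.46893488]
```

```bash
python3 -m creep '[[0,0,0,0,0,2,0.64],[0,0,0,0,0,4,0.64],[0,0,0,0,0,6,0.64],[0,0,0,0,0,8,0.64],[0,0,0,0,0,8,0.64]]'
python3 - <<'E'
from h import *
s=manip.sense();print(s["ee_pos"],s["tcp_rot"],s["wrist_force"])
c=manip.read_camera("side")
cv2.imwrite("pics/s2.png",cv2.resize(c["color"][220:350,290:440],None,fx=4,fy=4,interpolation=cv2.INTER_CUBIC))
E
```

```text
time: 2.45
ee_pos: [517.2, -78.5, 59.3]
tcp_rot: [3.141, -0.004, 3.04]
wrist_force: [-0.7, 0.1, 1.0]
finger_gap: 54.1
grip_force: 0.0
[517.16873149 -78.47851842  59.2531571 ] [ 3.14083974 -0.00407202  3.04048294] [-0.74131443  0.08380099  1.04178923]
```

View pics/s2.png

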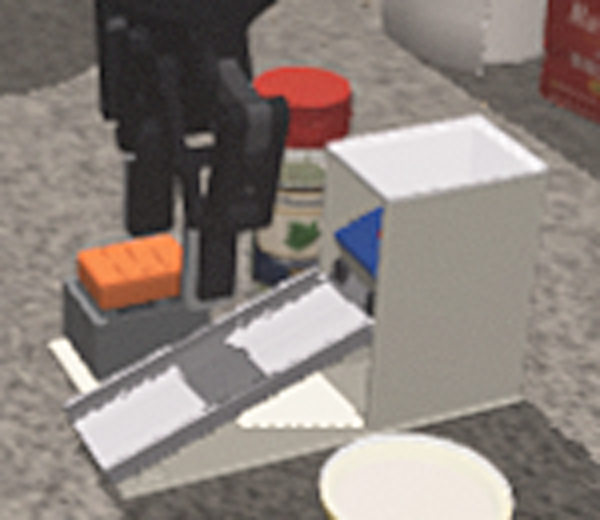

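The chute finger's tip is at about (217,297) in the crop, above the chute, and the key finger stands behind the key at (150,230). I'll project the expected tip position and compare.

Run:
```python
from h import *
s=manip.sense();c=manip.read_camera("side")
Rm=R.from_euler("xyz",s["tcp_rot"]).as_matrix()
for sg in(1,-1):
  for z in(0,-4,-8,-12):
    P=s["ee_pos"]+Rm@np.array([0,sg*34,z]);p=proj(c,P)[0];print(sg,z,P.round(1),((p-[290,220])*4).round())
```

```text
1 0 [521.5 -44.9  60.7] [146. 231.]
1 -4 [521.5 -44.9  64.7] [146. 222.]
1 -8 [521.5 -44.9  68.7] [147. 214.]
1 -12 [521.5 -44.9  72.7] [147. 206.]
-1 0 [ 514.6 -112.6   60.6] [212. 310.]
-1 -4 [ 514.6 -112.6   64.6] [213. 301.]
-1 -8 [ 514.7 -112.6   68.6] [213. 293.]
-1 -12 [ 514.7 -112.6   72.6] [214. 284.]
```

```bash
python3 -m creep '[[0,0,0,0,0,0.6,0.64],[0,0,0,0,0,1.2,0.64],[0,0,0,0,0,1.5,0.64],[0,0,0,0,0,1.5,0.64],[0,0,0,0,0,1.5,0.64]]'
python3 -m creep '[[0,0,0,0,0,0.2,0.64],[0,0,0,0,0,0.3,0.64],[0,0,0,0,0,0.3,0.64],[0,0,0,0,0,0.3,0.64],[0,0,0,0,0,0.3,0.64]]'
python3 -m creep '[[0,0,0,0,0,0.2,0.64],[0,0,0,0,0,0.3,0.64],[0,0,0,0,0,0.3,0.64],[0,0,0,0,0,0.3,0.64],[0,0,0,0,0,0.3,0.64]]'
```

```text
time: 3.05
ee_pos: [519.0, -79.0, 46.4]
tcp_rot: [-3.142, 0.0, 3.041]
wrist_force: [-0.2, -1.2, 0.5]
finger_gap: 54.6
grip_force: 0.0
time: 3.55
ee_pos: [519.2, -79.1, 43.4]
tcp_rot: [-3.142, 0.0, 3.041]
wrist_force: [0.7, -0.2, 1.0]
finger_gap: 54.8
grip_force: 0.6
time: 4.05
ee_pos: [519.2, -79.0, 40.4]
tcp_rot: [-3.142, 0.0, 3.041]
wrist_force: [1.9, -0.6, 2.8]
finger_gap: 54.9
grip_force: 1.1
```

```bash
python3 -m creep '[[0,0,0,0,0,0.1,0.64],[0,0,0,0,0,0.2,0.64],[0,0,0,0,0,0.3,0.64],[0,0,0,0,0,0.4,0.64],[0,0,0,0,0,0.4,0.64]]'
python3 - <<'E'
from h import *
F=[]
for i in range(10):
    c=manip.read_camera("side");F.append(manip.sense()["wrist_force"])
print(np.mean(F,0),manip.sense()["ee_pos"])
cv2.imwrite("pics/s3.png",cv2.resize(c["color"][220:350,290:440],None,fx=4,fy=4,interpolation=cv2.INTER_CUBIC))
E
```

```text
time: 4.55
ee_pos: [519.2, -79.0, 36.3]
tcp_rot: [3.142, 0.0, 3.041]
wrist_force: [2.6, -0.9, 4.6]
finger_gap: 54.9
grip_force: 2.6
[ 2.00376763 -0.159297    4.63648076] [519.15318281 -79.0523988   36.3912643 ]
```

View pics/s3.png

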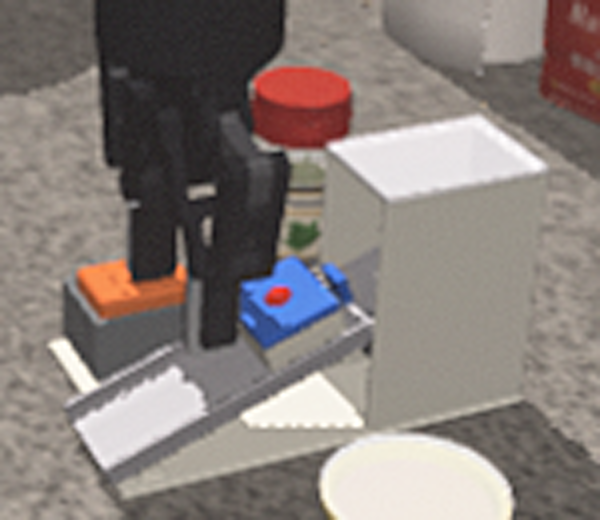

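The tablet has popped out and leans on the chute finger. Its red ball is at (278,296) in the crop and the key is held down. I'll check the tablet's position.

Run:
```python
from h import *
s=manip.sense();r=np.array([[np.cos(.1),-np.sin(.1)],[np.sin(.1),np.cos(.1)]])
for n in("side","scene","side"):
    c=manip.read_camera(n);h=cv2.cvtColor(c["color"],cv2.COLOR_BGR2HSV)
    m=cv2.inRange(h,(0,150,110),(5,255,255))|cv2.inRange(h,(174,150,110),(180,255,255))
    k,l,st,ce=cv2.connectedComponentsWithStats(m)
    for i in range(1,k):
        p=onz(c,ce[i],62)[:2];q=r@(p-[575,-119.3])
        if -80<q[0]<20 and abs(q[1])<30 and st[i,4]>4:print(n,st[i,4],ce[i],q)
print("tool disp",r@(s["ee_pos"][:2]-[575,-119.3]),s["time"])
```

```text
side 18 [359.  293.5] [-32.53096551   0.32241988]
scene 6 [213.         294.83333333] [-34.81705867  -0.08142035]
side 18 [359.  293.5] [-32.53096551   0.32241988]
tool disp [-59.58587127  34.47115226] 5.05
```

```bash
python3 -m creep '[[0,0,0,0,0,0,0.64],[0,0,0,0,0,0,0.64],[0,0,0,0,0,0,0.64],[0,0,0,0,0,0,0.64],[0,0,0,0,0,0,0.64]]' && python3 -c "
from station import manip
print(manip.hand_in())"
```

```text
time: 5.7
ee_pos: [519.1, -79.1, 36.4]
tcp_rot: [-3.142, 0.0, 3.041]
wrist_force: [3.3, -0.3, 4.8]
finger_gap: 54.9
grip_force: 2.5
the job is handed in; nothing more can be done
None
```

I handed the job in at 5.7 s; no verdict came back. The key was held down, and the tablet was out of the housing and resting on the chute against the other finger, its middle about 30 mm in front of the mouth and within 1 mm of the centre line by camera.

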